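Find the cup bin with room and lower a cup stack into it

ROBOT

A 6-joint arm with a two-finger parallel gripper is mounted at the origin on the work surface. World frame = base frame: x ahead of the robot, y to its left, z up, the work surface at z = 0. Lengths are in mm, angles in rad, forces in N, time in s.
With the tool pointing down it reaches from about 300 to 775 mm from the base axis. Payload 14.6 kg.
Tool frame: the origin (TCP) lies midway between the tips of the shut fingers; the grasp point (between the pads) lies 19 mm behind it; y points along the fingers, z is the direction in which the jaws open and shut, and the axes are right-handed (so a half turn about y gives the same grasp; the last joint's range is limited). The gripper opens to 94 mm and grips with 3 to 60 N. Pads are 16 mm wide; open, the fingers measure 119 mm over their backs; the gripper's body (75 mm by 177 mm) begins 78 mm behind the grasp point.
Start: joints at [-1.332, 0.3, 1.521, -0, 1.321, -0.067], TCP at [165.574, -524.475, 205.446] pointing down, gripper open.
Joint ranges: [-3.03, 3.03], [-0.79, 2.21], [0.23, 2.52], [-1.04, 4.18], [0, 3.07], [-2.55, 2.55]. Speed limits (rad/s): [2.22, 2.22, 2.57, 3.14, 3.14, 3.14].

INTERFACE

Orientations are given as [roll, pitch, yaw] about the fixed x, y, z axes, in that order (R = Rz(yaw) Ry(pitch) Rx(roll)).
In Python, from cell import manip gives the robot as it stands.
- The arm moves only by the tool play_rows, never from a script. Its argument "series" is a list of rows, each a list of 3 entries, a list of its own where there are three numbers: the shift along the tool's x, y, z in m, then the turn about the tool's y in rad, then the closure, from 0 (fully open) to 1 (shut). In form: [[[dx, dy, dz], twist, grip], ...]. A call has 1 to 20 rows; each row is the pose to reach, as a shift and turn from the pose measured when the call began, along the tool's axes at that moment; what a row does not reach only later rows make up. A row lasts 1/10 s, in which the tool goes at most 50 mm and 8.59 degrees, less where a joint would pass 70% of its speed; a pose out of reach is approached as far as the arm can. A call with a gripper value outside its range is refused whole. The fingers move at their own pace and stop on an object; "squeeze" is the grip in N (left out, the last holds). Time passes only in rows, so rows that repeat a pose let the fingers close. It gives the time, the measured TCP pose, the force and the opening at its end, in the units of the state.
- manip.read_state(): the state, without advancing time (a new reading comes with each control period).
- manip.camera(name): name is "scene" or "side" or "wrist"; returns the picture (384x512x3 uint8, red, green, blue); there is no depth.
- manip.camera_params(name): a dict with "K" (3x3 intrinsics, pixels), "rvec" (rotation vector, rad) and "tvec" (3), from world to camera coordinates, as OpenCV has them. Camera axes: x right, y down, z forward; pixel columns grow to the right and rows downward; lengths in mm; the calibration is good to about 2 mm. The wrist camera is an equidistant fisheye: a pixel r from the principal point sees the ray r / f radians off the axis. A picture is of the moment at which its call begins: read the wrist's pose just before it. camera_params takes no time and is no camera call; for the wrist camera it gives the pose at the moment of the call.
- manip.sign_off(): hands the job in, once; it reports no verdict.
The state is a dict: "clock": time; "joints": joint angles; "qd": joint speeds; "effort": joint torques, N m; "eef_pos": TCP position; "eef_rot": TCP orientation; "wrist_force": force on the tool from outside, world axes, zero at the start; "moment": the same for the moment, N m; "finger_gap": finger opening in mm.
Only numpy, scipy, OpenCV 4.12 (cv2) and the standard library are available. Lean on these libraries where they do the work, as an engineer would, in place of code of your own. Each camera call takes 0.05 s, during which the arm holds its last target. There are 200 camera calls.

TASK

Two of the three steel cup bins on the snack-bar counter are nearly full. Find the one with room, lower the white stack of cups from the counter into it, upright, gently, until it stands on the old stock inside (about half of the stack then goes in), and only then let go; never drop or ram it. Leave the sugar jar and the green cup where they are.

Things in the scene. Friction and masses are not known exactly. Their poses are not given: they have to be found in the camera images.
- cup_stack: Stack of 13 nested white cups, mouths down, one rigid piece 165 mm tall, 0.15 to 0.31 kg, standing on the counter. Origin: centre of its underside, z up. Lower 78 mm: ribbed rims, 70 mm diameter. Above, the topmost cup tapers from 55 mm to 48 mm diameter at the flat top: grip there (50 mm wide 30 mm below the top). In a bin its underside comes to rest on the hidden stock.
- bin_right: Fixed, open-topped round steel bin with two blue bands, the right-hand one (lowest y). 110 mm outside, mouth 100 mm, rim 140 mm above the counter. Origin: centre of its underside. The flat black top of the stock inside (springy: gives 1 mm per 2.5 N, at most 12 mm) stands 95 to 118 mm above the counter in two of the bins (nearly full), 35 to 65 mm in the third (has room); which one varies.
- bin_middle: Fixed, open-topped round steel bin with two blue bands, the middle one. 110 mm outside, mouth 100 mm, rim 140 mm above the counter. Origin: centre of its underside. The flat black top of the stock inside (springy: gives 1 mm per 2.5 N, at most 12 mm) stands 95 to 118 mm above the counter in two of the bins (nearly full), 35 to 65 mm in the third (has room); which one varies.
- bin_left: Fixed, open-topped round steel bin with two blue bands, the left-hand one (highest y). 110 mm outside, mouth 100 mm, rim 140 mm above the counter. Origin: centre of its underside. The flat black top of the stock inside (springy: gives 1 mm per 2.5 N, at most 12 mm) stands 95 to 118 mm above the counter in two of the bins (nearly full), 35 to 65 mm in the third (has room); which one varies.
- sugar_jar: Closed amber jar with a red cap, 64 mm diameter, 120 mm tall, loose; a bystander. Origin: centre of its underside.
- juice_cup: Open green drinking cup, 72 mm across the rim, 100 mm tall, loose; a bystander. Origin: centre of its underside.
Things that resemble listed ones, but are neither listed nor needed, are in the scene too. What is shaped like the bin_right but red is not meant. What is shaped like the bin_middle but red or yellow is not meant.

How it is judged (in metres and radians):
On the way, in this order (a step that is already met when the one before it is completed fails the run):
1. the cup stack is lifted clear of the counter in the gripper (height (world z) of cup_stack above 0.05 m and contact force between the fingers and cup_stack above 0.5 N), for 0.1 s.
2. still held, the stack stands on the old stock in the bin with room (((horizontal distance between cup_stack and bin_right below 0.02 m and height (world z) of cup_stack between 0.02 and 0.08 m and contact force between the fingers and cup_stack above 0.5 N and contact force between cup_stack and bin_right above 0.5 N) or (horizontal distance between cup_stack and bin_middle below 0.02 m and height (world z) of cup_stack between 0.02 and 0.08 m and contact force between the fingers and cup_stack above 0.5 N and contact force between cup_stack and bin_middle above 0.5 N) or (horizontal distance between cup_stack and bin_left below 0.02 m and height (world z) of cup_stack between 0.02 and 0.08 m and contact force between the fingers and cup_stack above 0.5 N and contact force between cup_stack and bin_left above 0.5 N))), for 0.1 s.
At the end, for the whole second after the job is handed in: The cup stack stands released and at rest (below 20 mm/s) in the bin with room: its underside below 80 mm above the counter, within 20 mm of that bin's axis, upright within 0.12 rad, its weight on that bin (((horizontal distance between cup_stack and bin_right below 0.02 m and height (world z) of cup_stack between 0.02 and 0.08 m and contact force between cup_stack and bin_right above 0.3 N) or (horizontal distance between cup_stack and bin_middle below 0.02 m and height (world z) of cup_stack between 0.02 and 0.08 m and contact force between cup_stack and bin_middle above 0.3 N) or (horizontal distance between cup_stack and bin_left below 0.02 m and height (world z) of cup_stack between 0.02 and 0.08 m and contact force between cup_stack and bin_left above 0.3 N)) and angle between cup_stack's own z axis and vertical below 0.12 rad and linear speed of cup_stack below 0.02 m/s and contact force between the fingers and cup_stack below 0.1 N); the robot touches nothing.
It fails at once if the stack falls freely inside a bin (faster than 0.4 m/s, not held) ((horizontal distance between cup_stack and bin_right below 0.05 m or horizontal distance between cup_stack and bin_middle below 0.05 m or horizontal distance between cup_stack and bin_left below 0.05 m) and height (world z) of cup_stack below 0.138 m and linear speed of cup_stack above 0.4 m/s and contact force between the fingers and cup_stack below 0.3 N).
It fails at once if the stack is pressed on a bin or on the stock in the bin with room with more than 30 N (contact force between cup_stack and bin_right above 30 N or contact force between cup_stack and bin_middle above 30 N or contact force between cup_stack and bin_left above 30 N).
It fails at once if a bystander is shifted by more than 30 mm or tipped (distance of any of sugar_jar, juice_cup from where it was at the start of the episode above 0.03 m or angle between any of sugar_jar, juice_cup's own z axis and vertical above 0.3 rad).
It also fails if it takes over 54 s, if anything falls off the work surface, if the arm or the gripper's body presses on something with over 40 N, if the wrist force passes 120 N, or if a joint passes its speed limit or range.

## Working session

There is one attempt and no reset: what is moved stays moved. The work goes in short steps, Python scripts to look and compute and a tool call to move; the robot and the scene stay as the last step left them, time stands still between calls to the robot, and variables do not carry over. Pictures are saved under pics/ and viewed, about 8 in all and at most 12, crops included, and the job is handed in when it is done.

Besides the shell and the picture viewer there is one more tool, called after "Request:" as name(argument=value, ...) on one line, values as JSON. play_rows: Moves the arm, as the interface text tells. Its arguments: {"type":"object","properties":{"series":{"type":"array","items":{"type":"array"}},"squeeze":{"type":"number"}},"required":["series"]}

```bash
mkdir -p pics
cat > h.py <<'E'
import numpy as np, cv2
from cell import manip
def save(n,f):
    im=manip.camera(n); cv2.imwrite(f,im[:,:,::-1]); return im
def ray(P,u,v,fish=False):
    K=np.array(P["K"]);R=cv2.Rodrigues(np.array(P["rvec"],float))[0];t=np.array(P["tvec"],float).ravel()
    x=(u-K[0,2])/K[0,0];y=(v-K[1,2])/K[1,1]
    if fish:
        r=np.hypot(x,y);d=np.array([x/r*np.sin(r),y/r*np.sin(r),np.cos(r)]) if r>0 else np.array([0,0,1.])
    else: d=np.array([x,y,1.])
    return -R.T@t, R.T@d
def onz(P,u,v,z,fish=False):
    c,d=ray(P,u,v,fish); return c+d*(z-c[2])/d[2]
E
python3 - <<'E'
from h import *
a=save("scene","pics/a.png");b=save("side","pics/b.png");w=save("wrist","pics/w.png")
np.savez("im0.npz",a=a,b=b,w=w)
cv2.imwrite("pics/ab.png",np.vstack([cv2.resize(np.hstack([a,b])[:,:,::-1],(800,300)),cv2.resize(np.hstack([w,w*0])[:,:,::-1],(800,300))]))
for n in("scene","side","wrist"):
    P=manip.camera_params(n);c,d=ray(P,255.5,191.5);print(n,np.array(P["K"]).round(1).tolist(),c.round(),d.round(2))
print(manip.read_state())
E
```

```text
scene [[468.7, 0.0, 261.4], [0.0, 468.7, 189.6], [0.0, 0.0, 1.0]] [1237.   30. 1082.] [-0.52 -0.05 -0.85]
side [[355.3, 0.0, 254.7], [0.0, 355.3, 192.0], [0.0, 0.0, 1.0]] [221. 379. 570.] [ 0.48 -0.5  -0.72]
wrist [[297.3, 0.0, 255.4], [0.0, 297.3, 185.5], [0.0, 0.0, 1.0]] [ 229. -505.  384.] [-0.24 -0.07 -0.97]
{'clock': 0.15, 'joints': array([-1.33158308e+00,  3.00335226e-01,  1.52143168e+00,  6.63126397e-06,
        1.32070902e+00, -6.66395290e-02]), 'qd': array([ 0.00160526, -0.00198205, -0.00087536,  0.00033864,  0.00067696,
        0.00129776]), 'effort': array([ 7.86932142e-04, -5.31960618e+01, -3.52821672e+01,  7.08209351e-02,
        2.36158096e-02, -8.68317284e-05]), 'eef_pos': array([ 165.5390936 , -524.28650437,  205.02406957]), 'eef_rot': array([-1.57167721e+00,  6.52264147e-05, -2.83574155e+00]), 'wrist_force': array([ 0.02283816,  0.4330547 , -0.99303312]), 'moment': array([-0.00401365,  0.00721842,  0.03098781]), 'finger_gap': 94.05975344728375}
```

View pics/ab.png

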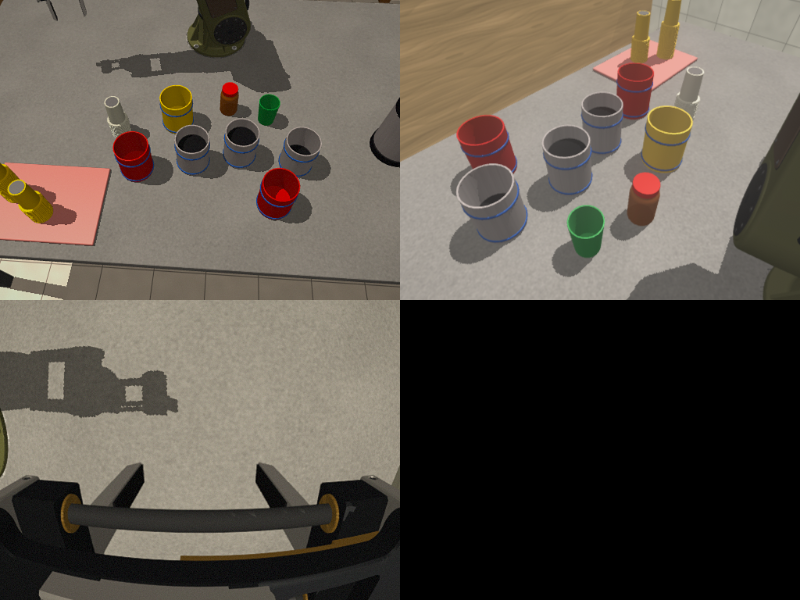

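The scene view shows the grey bins at about (192,145), (241,140) and (302,150), in display pixels where full size is ×1.28. The white stack top is at (112,102), with a red bin close in front of it. The left bin seems to have the deepest stock. I'll enlarge both views to measure.

Run:
```python
from h import *
z=np.load("im0.npz");a,b=z["a"],z["b"]
A=cv2.resize(a[100:240,110:430],(800,350),interpolation=cv2.INTER_CUBIC)
B=cv2.resize(b[70:320,50:410],(800,556),interpolation=cv2.INTER_CUBIC)[:,:]
B=cv2.resize(b[75:165,330:400],(194,250),interpolation=cv2.INTER_CUBIC)
B2=cv2.resize(b[110:290,60:310],(347,250),interpolation=cv2.INTER_CUBIC)
cv2.imwrite("pics/c.png",np.vstack([A,np.hstack([B,B2,np.zeros((250,800-541,3),np.uint8)])])[:,:,::-1])
```

```text
(no output)
```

View pics/c.png

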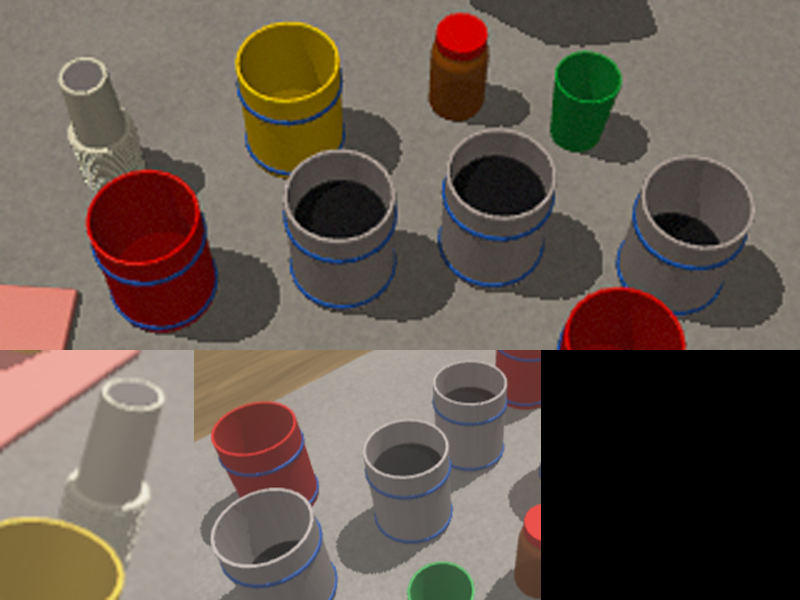

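The left bin is clearly the deep one in both views. Rim and top centres read off the crops are the stack top at (84,77) and the left rim at (697,203), in crop pixels at scale 2.5. I'll locate everything with the rays.

Run:
```python
from h import *
P=manip.camera_params("scene");Q=manip.camera_params("side")
f=lambda x,y:(110+x/2.5,100+y/2.5)
g=lambda x,y:(330+x/2.771,75+(y-350)/2.778)
k=lambda x,y:(60+(x-194)/1.388,110+(y-350)/1.388)
S={"stack":(f(84,77),165,g(132,395)),"left":(f(697,203),140,k(263,530)),"mid":(f(500,172),140,k(407,455)),"right":(f(341,194),140,k(470,391)),
"yellow":(f(290,62),140,None),"redR":(f(145,219),140,None),"redL":(f(623,338),140,k(256,443)),"jar":(f(462,37),120,None),"cup":(f(587,77),100,None)}
def tri(p,q):
    c1,d1=ray(P,*p);c2,d2=ray(Q,*q)
    s=np.linalg.lstsq(np.stack([d1,-d2],1),c2-c1,rcond=None)[0]
    x,y=c1+s[0]*d1,c2+s[1]*d2
    return ((x+y)/2).round(1),np.linalg.norm(x-y).round(1)
for n,(p,z,q) in S.items():
    print(n,onz(P,*p,z)[:2].round(1), onz(Q,*q,z)[:2].round(1) if q else "", tri(p,q) if q else "")
# rim width check of left, stock edges
l,r=onz(P,*f(642,203),140),onz(P,*f(752,203),140);print(np.linalg.norm(l-r))
# stock height: front... far edge of stock visible at top (y=213 crop) lies on far wall
for n,(u,v),c in(("left",(690,213),"left"),("mid",(500,155),"mid"),("right",(341,180),"right")):
    C=onz(P,*S[c][0],140)[:2];o,d=ray(P,*f(u,v))
    # intersect ray with cylinder r=50, far side
    A=d[:2]@d[:2];B=2*(o[:2]-C)@d[:2];D=(o[:2]-C)@(o[:2]-C)-2500
    t=(-B+np.sqrt(B*B-4*A*D))/(2*A);print(n,"stock z",(o+t*d)[2].round(1))
c,d=ray(manip.camera_params("wrist"),255.5,191.5);s=manip.read_state();print(c-s["eef_pos"],s["eef_rot"])
```

```text
stack [ 515.7 -312.1] [ 512.2 -313.8] (array([ 513.3, -313.8,  163.7]), np.float64(2.8))
left [609.4 294.5] [599.6 298.6] (array([605.2, 296.8, 133.4]), np.float64(1.1))
mid [586.  105.9] [573.1 115.1] (array([580.4, 107.9, 130.7]), np.float64(3.0))
right [621.7 -46.4] [605.1 -32.7] (array([615.3, -45.9, 128.3]), np.float64(3.5))
yellow [ 462.3 -112.6]  
redR [ 662.3 -229.7]  
redL [758.3 217.5] [728.5 232.9] (array([749.6, 223.9, 121.3]), np.float64(5.7))
jar [399.3  64.8]  
cup [429.  200.6]  
105.32211416617962
left stock z 49.9
mid stock z 98.3
right stock z 89.9
[ 63.05615624  18.90655399 179.26398457] [-1.57167721e+00  6.52264147e-05 -2.83574155e+00]
```

Request:
play_rows(series=[[[-0.03,-0.01,-0.007],0,0],[[-0.07,-0.02,-0.017],0,0],[[-0.11,-0.035,-0.027],0,0],[[-0.15,-0.035,-0.037],0,0],[[-0.19,-0.035,-0.047],0,0],[[-0.23,-0.035,-0.056],0,0],[[-0.27,-0.035,-0.066],0,0],[[-0.31,-0.035,-0.076],0,0],[[-0.35,-0.035,-0.086],0,0],[[-0.38,-0.035,-0.093],0,0],[[-0.396,-0.035,-0.097],0,0],[[-0.396,-0.035,-0.097],0,0],[[-0.396,-0.035,-0.097],0,0]])

```text
clock: 1.45
eef_pos: [513.3, -313.1, 239.9]
eef_rot: [-1.572, -0.0, -2.836]
wrist_force: [-0.2, -0.5, 0.2]
finger_gap: 93.8
```

Run:
```python
from h import *
s=manip.read_state();P=manip.camera_params("wrist");w=save("wrist","pics/w1.png")
import pickle;pickle.dump((s,P),open("w1.pkl","wb"))
print(s["clock"],s["eef_pos"].round(1),s["eef_rot"].round(3),s["wrist_force"].round(2))
K=np.array(P["K"]);R=cv2.Rodrigues(np.array(P["rvec"],float))[0];t=np.array(P["tvec"],float).ravel()
for p in((514,-313,165),):
    c=R@p+t;th=np.arccos(c[2]/np.linalg.norm(c));u=c[:2]/np.hypot(*c[:2])*th*K[0,0]+K[:2,2];print(u)
```

```text
1.45 [ 513.3 -313.1  239.9] [-1.572 -0.    -2.836] [-0.24 -0.54  0.23]
[254.9161541  190.23702094]
```

View pics/w1.png

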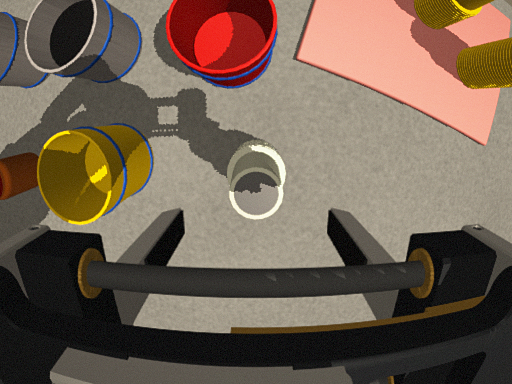

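The stack's top ring is centred at about (256,190), where I predicted (255,190), so the position is confirmed. Next I'll descend and grip.

Request:
play_rows(series=[[[0,0.015,0],0,0],[[0,0.05,0],0,0],[[0,0.085,0],0,0],[[0,0.11,0],0,0],[[0,0.124,0],0,0],[[0,0.124,0],0,0],[[0,0.124,0],0,1],[[0,0.124,0],0,1],[[0,0.124,0],0,1],[[0,0.124,0],0,1],[[0,0.124,0],0,1],[[0,0.124,0],0,1],[[0,0.124,0],0,1],[[0,0.124,0],0,1],[[0,0.124,0],0,1]], squeeze=15)

```text
clock: 3.0
eef_pos: [513.1, -313.4, 116.3]
eef_rot: [-1.571, -0.0, -2.837]
wrist_force: [0.0, -1.5, 2.0]
finger_gap: 51.0
```

Request:
play_rows(series=[[[0,-0.01,0],0,1],[[0,-0.03,0],0,1],[[0,-0.06,0],0,1],[[0,-0.09,0],0,1],[[0,-0.12,0],0,1],[[0,-0.15,0],0,1],[[0,-0.18,0],0,1],[[0,-0.195,0],0,1],[[0,-0.2,0],0,1],[[0,-0.2,0],0,1],[[0,-0.2,0],0,1]])

```text
clock: 4.1
eef_pos: [512.9, -313.3, 315.1]
eef_rot: [-1.573, -0.001, -2.837]
wrist_force: [1.0, 1.0, -3.6]
finger_gap: 50.9
```

Request:
play_rows(series=[[[-0.005,0,-0.01],0,1],[[-0.015,0,-0.03],0,1],[[-0.03,0,-0.06],0,1],[[-0.048,0,-0.097],0,1],[[-0.066,0,-0.134],0,1],[[-0.084,0,-0.17],0,1],[[-0.102,0,-0.206],0,1],[[-0.12,0,-0.243],0,1],[[-0.138,0,-0.28],0,1],[[-0.156,0,-0.316],0,1],[[-0.174,0,-0.352],0,1],[[-0.192,0,-0.389],0,1],[[-0.21,0,-0.425],0,1],[[-0.228,0,-0.462],0,1],[[-0.246,0,-0.498],0,1],[[-0.26,0,-0.526],0,1],[[-0.268,0,-0.543],0,1],[[-0.273,0,-0.553],0,1],[[-0.273,0,-0.553],0,1],[[-0.273,0,-0.553],0,1]])

```text
clock: 6.1
eef_pos: [607.2, 295.5, 315.6]
eef_rot: [-1.573, -0.002, -2.837]
wrist_force: [0.2, -0.2, -2.4]
finger_gap: 50.8
```

Run:
```python
from h import *
import pickle
s=manip.read_state();P=manip.camera_params("wrist");w=save("wrist","pics/w2.png");a=save("scene","pics/a2.png");b=save("side","pics/b2.png")
pickle.dump((s,P),open("w2.pkl","wb"))
print(s["clock"],s["eef_pos"].round(1),s["eef_rot"].round(3),s["wrist_force"].round(2),s["finger_gap"])
B=cv2.resize(b[100:350,0:256],(410,400));A=cv2.resize(a[60:260,280:485],(390,380))
top=np.zeros((580,800,3),np.uint8);top[:300,:400]=cv2.resize(w,(400,300));top[:380,410:800]=A;top[300:580,:287]=cv2.resize(B,(287,280))
cv2.imwrite("pics/d.png",top[:,:,::-1])
```

```text
6.1 [607.2 295.5 315.6] [-1.573e+00 -2.000e-03 -2.837e+00] [ 0.18 -0.23 -2.37] 50.794076715211204
```

View pics/d.png

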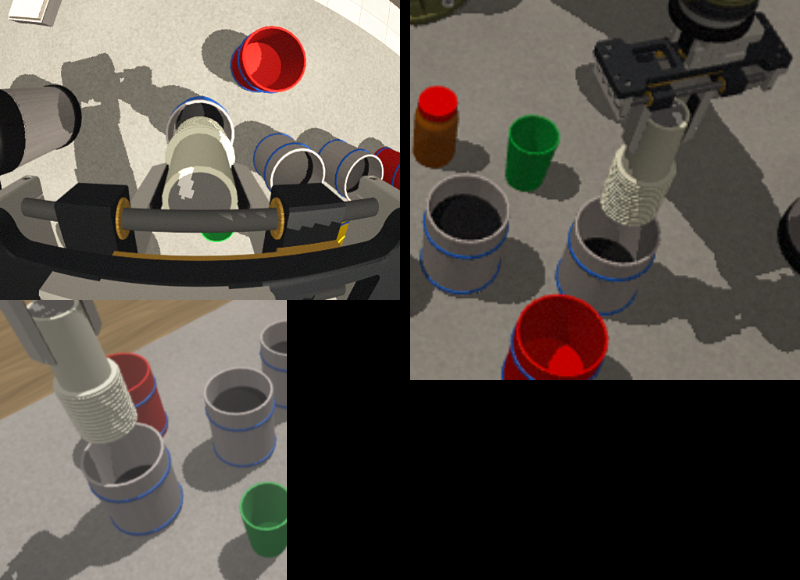

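The stack is held straight above the left bin. My two bin estimates differ by about 9 mm and the clearance is 15 mm, so I'll take one closer measurement of the rim from the clear initial pictures.

Run:
```python
from h import *
z=np.load("im0.npz");a,b=z["a"],z["b"]
A=cv2.resize(a[155:215,358:418],(400,400),interpolation=cv2.INTER_CUBIC)
B=cv2.resize(b[200:280,65:145],(400,400),interpolation=cv2.INTER_CUBIC)
cv2.imwrite("pics/e.png",cv2.convertScaleAbs(np.hstack([A,B])[:,:,::-1],alpha=1.3))
```

```text
(no output)
```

View pics/e.png

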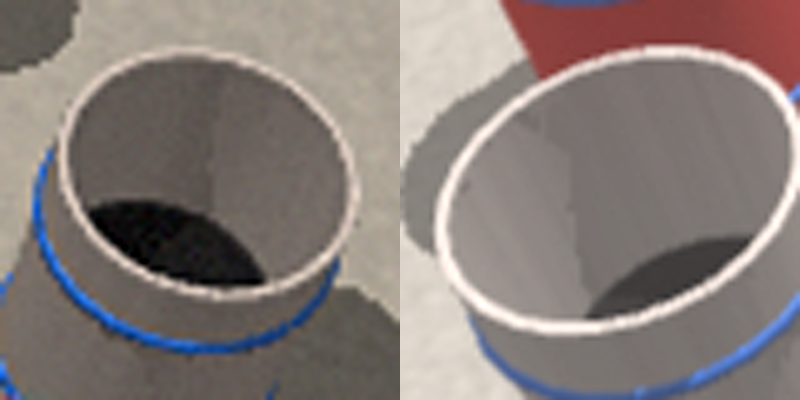

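The rim is a clear bright ring. In the left crop its outer edge passes (60,140), (195,47), (358,190) and (225,299). In the right crop it passes (437,220), (665,46) and (570,334).

Run:
```python
from h import *
from scipy.optimize import least_squares
S=[(60,140),(80,90),(195,47),(290,80),(358,190),(340,255),(225,299),(95,218)]
T=[(37,220),(90,138),(170,72),(265,46),(350,73),(170,334),(270,314),(65,284)]
for n,pts,s,o in(("scene",S,400/60,(358,155)),("side",T,5,(65,200))):
    P=manip.camera_params(n)
    for z in(140,):
        X=np.array([onz(P,(x+.5)/s-.5+o[0],(y+.5)/s-.5+o[1],z)[:2] for x,y in pts])
        r=least_squares(lambda p:np.hypot(*(X-p[:2]).T)-p[2],[605,296,55])
        print(n,z,r.x.round(1),r.fun.round(1))
s=manip.read_state();print(s["clock"])
# stack lean/centre check: force
print(s["wrist_force"],s["moment"])
```

```text
scene 140 [605.4 295.8  53.1] [ 1.2  1.8  0.3 -1.4 -1.   1.3  1.6 -3.9]
side 140 [605.3 294.5  52.7] [ 1.7 -2.4  0.8  2.2 -1.9  0.5  0.3 -1.2]
6.25
[-0.07952268  0.42081704 -2.22027442] [ 0.0076525  -0.01933005 -0.03004262]
```

Both views now agree on a bin centre of about (605.4, 295.2). Next I'll lower the stack to roughly 75 mm underside height, then go slowly.

Request:
play_rows(series=[[[0.002,0.005,0],0,1],[[0.002,0.015,0],0,1],[[0.002,0.03,0],0,1],[[0.002,0.045,0],0,1],[[0.002,0.055,0],0,1],[[0.002,0.065,0],0,1],[[0.002,0.075,0],0,1],[[0.002,0.085,0],0,1],[[0.002,0.095,0],0,1],[[0.002,0.105,0],0,1],[[0.002,0.115,0],0,1],[[0.002,0.122,0],0,1],[[0.002,0.125,0],0,1],[[0.002,0.125,0],0,1]])

```text
clock: 7.65
eef_pos: [605.2, 294.7, 190.9]
eef_rot: [-1.573, -0.001, -2.838]
wrist_force: [0.5, -0.1, -2.5]
finger_gap: 51.0
```

Request:
play_rows(series=[[[0,0.002,0],0,1],[[0,0.004,0],0,1],[[0,0.006,0],0,1],[[0,0.008,0],0,1],[[0,0.01,0],0,1],[[0,0.012,0],0,1],[[0,0.014,0],0,1],[[0,0.016,0],0,1],[[0,0.016,0],0,1]])

```text
clock: 8.55
eef_pos: [605.1, 294.7, 174.5]
eef_rot: [-1.573, -0.002, -2.838]
wrist_force: [0.6, -0.6, -3.1]
finger_gap: 50.8
```

Request:
play_rows(series=[[[0,0.001,0],0,1],[[0,0.002,0],0,1],[[0,0.003,0],0,1],[[0,0.004,0],0,1],[[0,0.004,0],0,1]])

```text
clock: 9.05
eef_pos: [605.0, 294.7, 170.3]
eef_rot: [-1.573, -0.002, -2.838]
wrist_force: [1.2, 0.0, -2.5]
finger_gap: 51.1
```

Underside is at about 54 mm, with no contact yet.

Request:
play_rows(series=[[[0,0.001,0],0,1],[[0,0.002,0],0,1],[[0,0.003,0],0,1],[[0,0.004,0],0,1],[[0,0.004,0],0,1]])

```text
clock: 9.55
eef_pos: [605.0, 294.6, 166.1]
eef_rot: [-1.573, -0.002, -2.838]
wrist_force: [-0.3, 0.2, -3.1]
finger_gap: 50.6
```

Request:
play_rows(series=[[[0,0.001,0],0,1],[[0,0.002,0],0,1],[[0,0.003,0],0,1],[[0,0.004,0],0,1],[[0,0.004,0],0,1]])

```text
clock: 10.05
eef_pos: [604.9, 294.6, 162.0]
eef_rot: [-1.573, -0.003, -2.838]
wrist_force: [-0.2, -0.3, -2.3]
finger_gap: 51.1
```

Request:
play_rows(series=[[[0,0.001,0],0,1],[[0,0.002,0],0,1],[[0,0.003,0],0,1],[[0,0.004,0],0,1],[[0,0.004,0],0,1]])

```text
clock: 10.55
eef_pos: [605.1, 294.8, 158.7]
eef_rot: [-1.573, -0.001, -2.838]
wrist_force: [-1.4, -0.6, 5.6]
finger_gap: 50.8
```

Contact: the force rose by about 8 N at about 42 mm underside height. I'll hold, ease off slightly and read again.

Request:
play_rows(series=[[[0,0,0],0,1],[[0,0,0],0,1],[[0,0,0],0,1],[[0,-0.001,0],0,1],[[0,-0.0015,0],0,1],[[0,-0.0015,0],0,1],[[0,-0.0015,0],0,1]])

```text
clock: 11.25
eef_pos: [605.1, 294.7, 160.0]
eef_rot: [-1.573, -0.002, -2.838]
wrist_force: [-1.3, -0.2, 3.3]
finger_gap: 51.3
```

Run:
```python
from h import *
a=save("scene","pics/a3.png");b=save("side","pics/b3.png")
F=[manip.read_state()["wrist_force"][2]]
for i in range(2): manip.camera("side");F.append(manip.read_state()["wrist_force"][2])
print(np.round(F,1),manip.read_state()["eef_pos"])
cv2.imwrite("pics/f.png",np.hstack([cv2.resize(a[60:260,280:480],(400,400)),cv2.resize(b[100:300,0:200],(400,400))])[:,:,::-1])
```

```text
[3.6 2.1 1.6] [605.10994705 294.71307465 160.07832423]
```

View pics/f.png

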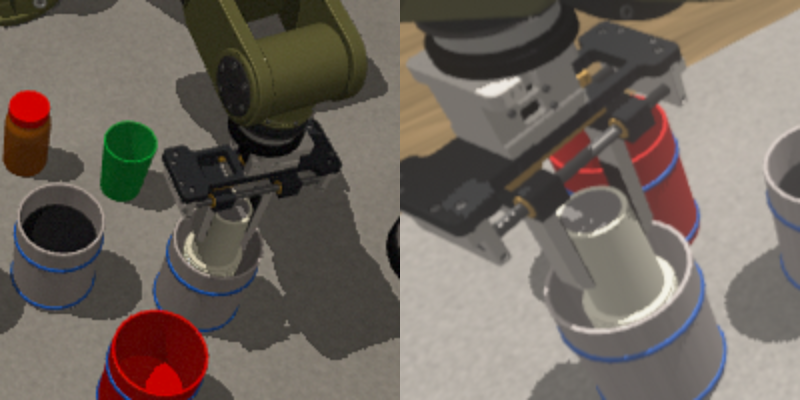

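The stack stands roughly centred and upright in the left bin, about half in, and is still held with about 5 N on the stock. Now I'll release gently.

Request:
play_rows(series=[[[0,-0.0005,0],0,1],[[0,-0.0005,0],0,0.42],[[0,-0.0005,0],0,0.38],[[0,-0.0005,0],0,0.3],[[0,-0.0005,0],0,0.15],[[0,-0.0005,0],0,0],[[0,-0.0005,0],0,0],[[0,-0.0005,0],0,0],[[0,-0.0005,0],0,0],[[0,-0.0005,0],0,0]], squeeze=5)

```text
clock: 12.45
eef_pos: [605.1, 294.8, 160.6]
eef_rot: [-1.573, -0.002, -2.838]
wrist_force: [-0.2, -0.7, -0.8]
finger_gap: 93.8
```

```bash
python3 -c "
from h import *
s=manip.read_state();print(s['finger_gap'],s['eef_pos'],s['wrist_force'])"
```

```text
93.78285951526156 [605.09040218 294.75581174 160.62257466] [-0.17668504 -0.69600579 -0.78889991]
```

Request:
play_rows(series=[[[0,-0.01,0],0,0],[[0,-0.03,0],0,0],[[0,-0.06,0],0,0],[[0,-0.09,0],0,0],[[0,-0.12,0],0,0],[[0,-0.14,0],0,0],[[0,-0.15,0],0,0],[[0,-0.15,0],0,0],[[0,-0.15,0],0,0],[[0,-0.15,0],0,0]])

```text
clock: 13.45
eef_pos: [605.2, 294.4, 309.1]
eef_rot: [-1.573, -0.004, -2.838]
wrist_force: [0.5, 0.0, 0.5]
finger_gap: 94.4
```

Run:
```python
from h import *
a=save("scene","pics/a4.png");b=save("side","pics/b4.png")
cv2.imwrite("pics/g.png",np.hstack([cv2.resize(a[60:260,280:480],(400,400)),cv2.resize(b[100:300,0:200],(400,400))])[:,:,::-1])
```

```text
(no output)
```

View pics/g.png

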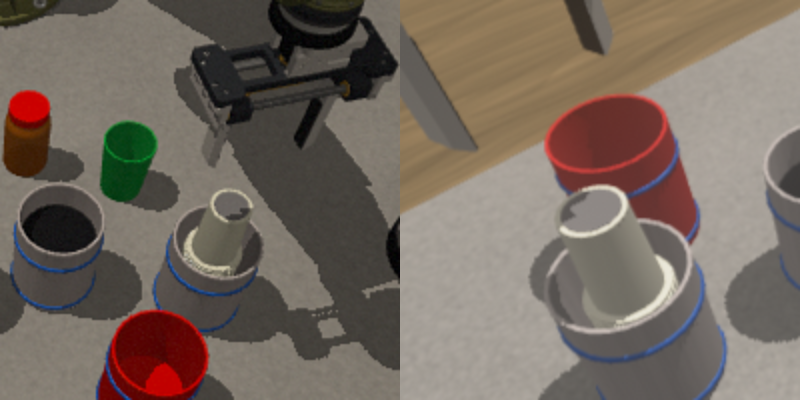

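The stack stands alone in the left bin, with its top at (231,205) in the scene crop and (592,210) in the side crop. The jar and cup are in place. I'll check the top position and hand in.

Run:
```python
from h import *
print(onz(manip.camera_params("scene"),395.5,162.5,209),onz(manip.camera_params("side"),96,205,209))
manip.sign_off()
```

```text
[603.3552226 294.1993832 209.       ] [605.08995377 293.56020985 209.        ]
the job is handed in; nothing more can be done
```

I lowered the white cup stack into the left bin, which was the one with room. It now stands released on the old stock, and the job is handed in.

- **Choosing the bin:** I measured the stock at about 50 mm in the left bin and about 90–98 mm in the other two. Contact put the left one nearer 45 mm. The right bin's 90 mm reads a little below the stated 95 mm minimum, but still clearly nearly full.
- **Finding the bin's centre:** my first two readings differed by about 10 mm. A second measurement of the rim brought the two views to within about 1.5 mm.
- **Placing:** I gripped the stack at 15 N and lowered it in small steps. It touched at about 8 N, well under the 30 N limit. I then eased off to about 5 N, opened the fingers and raised the gripper 150 mm clear.
- **Last checks:** the top of the stack is within about 2 mm of the bin's axis in both views, and it looks upright. In the last pictures the jar and green cup look unmoved, judged by eye only. The clock was about 13.5 s and no check failed.

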